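Cock the toy catapult on its hair-trigger hook

ROBOT

A 6-joint arm with a two-finger parallel gripper is mounted at the origin on a cart in front of the work surface, level with it; the furniture and walls round the work are solid. World frame = base frame: x ahead of the robot, y to its left, z up, the work surface at z = 0. Lengths are in m, angles in rad, forces in N, time in s.
With the tool pointing down it reaches from about 0.275 to 0.875 m from the base axis. Payload 12.5 kg.
Tool frame: the origin (TCP) lies on the centre line of the jaws, within the pads' length; the fingertips stand r.finger_overhang ahead of it and the grasp point (between the pads) lies 3 mm ahead of it (r.finger_overhang is the distance from the TCP to the fingertips, in m); z points along the fingers, y is the line along which they close (so a half turn about z gives the same grasp; the last joint's range is limited). The gripper opens to 85 mm and grips with 20 to 120 N. Pads are 22 mm wide; open, the fingers measure 114 mm over their backs; the gripper's body (76 mm by 85 mm) begins 54 mm behind the grasp point. The pads swing forward as they close: fully open they stand 13 mm farther back than shut.
Start: joints at [-1.289, 0.351, 1.652, -0, 1.139, -0.085], TCP at [0.197, -0.513, 0.253] pointing down, gripper open.
Joint ranges: [-2.75, 2.75], [-0.79, 2.1], [0.01, 2.65], [-1.57, 4.71], [0.07, 3.14], [-2.87, 2.87]. Speed limits (rad/s): [2.22, 2.22, 2.79, 3.14, 3.14, 3.14].

INTERFACE

Orientations are given as a unit quaternion [x, y, z, w].
In Python, from cell import r, optics gives the robot as it stands. The module is installed in compiled form; this text tells all that it offers. Calls block until the motion is done:
- r.move_to(position, orientation): joint-space move of the TCP to a pose.
- r.move_linear(position, rot=None, vel=0.15): straight line of the TCP; rot=None keeps the orientation; vel is the mean speed in m/s.
- r.set_joints(angles): joint-space move.
- r.set_gripper(opening, squeeze=None): opening from 0.0 (shut) to 1.0 (fully open); squeeze is the grip in N (None keeps the last); returns when the fingers have stopped.
- r.sleep(seconds).
- r.inverse_kinematics(position, orientation): joint angles nearest the present ones, or None.
- optics.get_image(name): name is "side" or "top"; returns a dict with "pixels" (384x512x3 uint8, red, green, blue), "depth" (384x512 float32, m along the optical axis (not along the pixel's ray), 0 where there is no reading), "fx", "fy", "cx", "cy" (pixels), "camera_from_world" (4x4, takes a point from world to camera coordinates). Camera axes: x right, y down, z forward; pixel columns grow to the right and rows downward; lengths in m; the calibration is good to about 2 mm. A picture is of the moment at which its call begins.
A pose or a line that the arm cannot do raises r.PlanningError and nothing moves.
- r.hand_in(): hands the job in; it is judged then, once.
Readings, each from a call of its own:
- r.current_t(): time.
- r.current_q(): joint angles.
- r.current_qvel(): joint speeds.
- r.current_effort(): joint torques, N m.
- r.current_tool_pos(): TCP position.
- r.current_ee_rot(): TCP orientation.
- r.current_contact_force(): force on the tool from outside, world axes, zero at the start.
- r.current_torque(): the same for the moment, N m.
- r.current_opening(): opening from 0.0 (shut) to 1.0 (fully open).
- r.current_finger_force(): force on a finger pad.
Only numpy, scipy, OpenCV 4.12 (cv2) and the standard library are available. Lean on these libraries where they do the work, as an engineer would, in place of code of your own. Each camera call takes 0.05 s, during which the arm holds its last target. There are 200 camera calls.

TASK

Cock the toy catapult: draw its sprung arm down by the wooden grip at the end until the arm just rests on the rubber pad, slide it sideways so that the headed pin goes under the hook, then ease it up until the hook holds it, and let go. It is a hair trigger, so do not ram the pad, do not push the hook over, and never let the arm fly or snap up; leave the other things on the table alone.

Things in the scene. Friction and masses are not known exactly. Their poses are not given: they have to be found in the camera images.
- catapult: toy catapult fixed to the table: plywood board 170 x 120 x 8 mm with two cheeks that carry the pivot shaft of a light wooden throwing arm. Origin on the table under the middle of the board's length, in the plane of the unshifted arm; +x from the arm's grip end towards the pivot, +y towards the hook, +z up.
- pivot (a point): middle of the steel pivot shaft, 55 mm above the table, shaft parallel to the catapult's y, axes as the catapult's. The arm (bar 14 mm wide in y, 10 mm thick) reaches from here towards the catapult's -x; a small cup, 24 mm wide, sits on it 128 mm from the pivot.
- grip (a point): centre of the round wooden grip at the arm's end: cylinder along the catapult's y, 18 mm in diameter, 26 mm long, flat free ends to +-y, 170 mm from the pivot. 188 mm above the table at the start, 35 to 67 mm when drawn; it moves on an arc in the catapult's x and z. Held by its flat ends it can turn between the pads. This frame's y is the catapult's y.
- pin (a point): steel pin that sticks out of the arm's +y side 100 mm from the pivot, in the middle of the bar's thickness: 6 mm shaft, bare for 8 mm, then a head 12 mm in diameter, 5 mm thick. This point is the middle of the head's outer face, 20 mm from the arm's middle plane.
- throw_arm (a joint): angle of the arm, rad: 0 = as it stands, raised 0.9 rad above level; 0.9 = level; grows as it is drawn down. Its spring pulls it up: about 3.5 N at the grip at the start, 6 N when drawn. Hooked, it stays between about 0.83 and 0.97, resting on the pad it is between 0.87 and 1.02, according to the catch's height.
- hub (a joint): sideways shift of the arm (parallel to itself, along the shaft), m, 0 to 0.024, growing to the catapult's +y, the hook's side. A light spring (0.8 N at 0, 2.1 N at 0.013) pushes it back to 0. The pin's head has passed the hook above 0.013; at 0.017 the bar's side touches the hook. Hooked, it rests at about 0.013.
- catch: catch beside the arm: aluminium sleeve fixed on the board, origin on the board's top (8 mm above the table) under the drawn pin, axes as the catapult's. In it a steel column with hook and pad is clamped at a height that differs between starts by up to 7 mm up or down and is NOT measured (no pose here shows it): feel for it.
- hook_mid (a point): where the underside of the hook's nose would be at the middle height setting, 58 mm above the table (true: up to 7 mm higher or lower). The hook is a 4 mm plate, 2 mm to either side of this point in y; its nose reaches over the pin and its stem is on the pivot's side, so the pin enters below the nose, sideways.
- pad_mid (a point): where the top of the rubber pad under the bar would be at the middle setting, 45.5 mm above the table (true: off by as much as the hook). When the bar just rests on it, the pin's head clears the nose by 1.5 mm. It yields 8 N per mm (2.8 N per mm felt at the grip): a sudden stiffening. Over 18 N on it is too much, some 10 N at the grip above the drawing force.
- trigger (a joint): tilt of the hook about its foot, rad: 0 = upright on its stop; grows as it is pushed to +y. Only 2 N at the nose (40 mm above the foot) starts to move it, 4 N tips it 0.2 rad: too far. With the head past it, the arm rises some 8 mm at the grip until the pin's shaft bears on the nose, the load leaves the hand, and the head stops it sliding back.
- tape_dispenser: bystander: grey weighted tape dispenser, 52 x 177 x 98 mm; origin under its middle.
- pencil: bystander: green pencil, 112 mm long, lying on the table.
- far_pen: bystander: white and red pen, 145 mm long, lying on the table.
- piece_a: bystander: small blue wedge-shaped game piece, 22 x 22 x 13 mm, beside the catapult.
- piece_b: bystander: another such game piece.
- piece_c: bystander: another such game piece.
Mind the look-alikes: they are no part of the job. There is more than one size of the catch; the one meant has the size given above.

How it is judged:
On the way, in this order (a step that is already met when the one before it is completed fails the run):
1. the arm is drawn down, not yet shifted sideways (value of joint throw_arm above 0.8 rad and value of joint hub below 0.006 m), for 0.1 s.
2. the drawn arm is shifted sideways so that the pin's head is past the hook (value of joint throw_arm above 0.8 rad and value of joint hub above 0.0115 m), for 0.2 s.
At the end, for the whole second after the job is handed in: The arm is held down by the hook alone: arm angle 0.8 to 1.0 rad, sideways shift over 10.5 mm, hook upright (tilt under 0.06 rad) and carrying the spring's load (over 4 N), arm at rest (under 0.1 rad/s) (value of joint throw_arm between 0.8 and 1 rad and value of joint hub above 0.0105 m and value of joint trigger below 0.06 rad and not (velocity of joint throw_arm above 0.1 rad/s) and velocity of joint throw_arm above -0.1 rad/s and contact force between catapult and catch above 4 N); the robot touches nothing.
It fails at once if the arm flies or snaps up (faster than 3 rad/s) (velocity of joint throw_arm below -3 rad/s).
It fails at once if the hook is pushed over (tilt above 0.15 rad) (value of joint trigger above 0.15 rad).
It fails at once if the arm is forced on the pad or the hook (above 18 N) (contact force between catapult and catch above 18 N).
It fails at once if a bystander is moved more than 30 mm (distance of any of tape_dispenser, pencil, far_pen, piece_a, piece_b, piece_c from where it was at the start of the episode above 0.03 m).
It also fails if it takes over 54 s, if anything falls off the work surface, if the arm or the gripper's body presses on something with over 40 N, if the wrist force passes 120 N, or if a joint passes its speed limit or range.

## Working session

There is one attempt and no reset: what is moved stays moved. The work goes in short steps, each a Python script; the robot and the scene stay as the last script left them, time stands still between calls to the robot, and variables do not carry over. Pictures are saved under pics/ and viewed, at most 10 in all, crops included, and the job is handed in when it is done.

```bash
mkdir -p pics
cat > h.py <<'E'
import numpy as np, cv2
from cell import r, optics
def grab(n):
    im=optics.get_image(n); np.savez(f'{n}.npz',**im); return im
def world(im,u,v,d=None):
    d=im['depth'][int(v),int(u)] if d is None else d
    p=np.array([(u-im['cx'])/im['fx']*d,(v-im['cy'])/im['fy']*d,d,1])
    return (np.linalg.inv(im['camera_from_world'])@p)[:3]
def cloud(im):
    v,u=np.mgrid[:384,:512]; d=im['depth']
    p=np.stack([(u-im['cx'])/im['fx']*d,(v-im['cy'])/im['fy']*d,d,np.ones_like(d)],-1)
    return (p@np.linalg.inv(im['camera_from_world']).T)[...,:3]
E
python3 - <<'E'
from h import *
a=grab('top');b=grab('side')
for n,i in(('top',a),('side',b)):
    cv2.imwrite(f'pics/{n}0.png',cv2.resize(i['pixels'][...,::-1],(800,600),interpolation=cv2.INTER_CUBIC))
    print(n,i['fx'],i['cx'],i['cy'],np.linalg.inv(i['camera_from_world']).round(3).tolist())
print(r.finger_overhang,r.current_t())
E
```

```text
top 371.1592330983021 253.1530176630965 192.5265061929589 [[0.028, -0.996, 0.08, 0.403], [-1.0, -0.029, -0.008, -0.023], [0.01, -0.08, -0.997, 1.112], [0.0, 0.0, 0.0, 1.0]]
side 470.01025934504185 258.68539832748814 185.71119164632773 [[-0.93, -0.244, 0.276, 0.185], [-0.368, 0.601, -0.71, 0.844], [0.008, -0.761, -0.648, 0.924], [0.0, 0.0, 0.0, 1.0]]
0.022 0.1
```

View pics/top0.png

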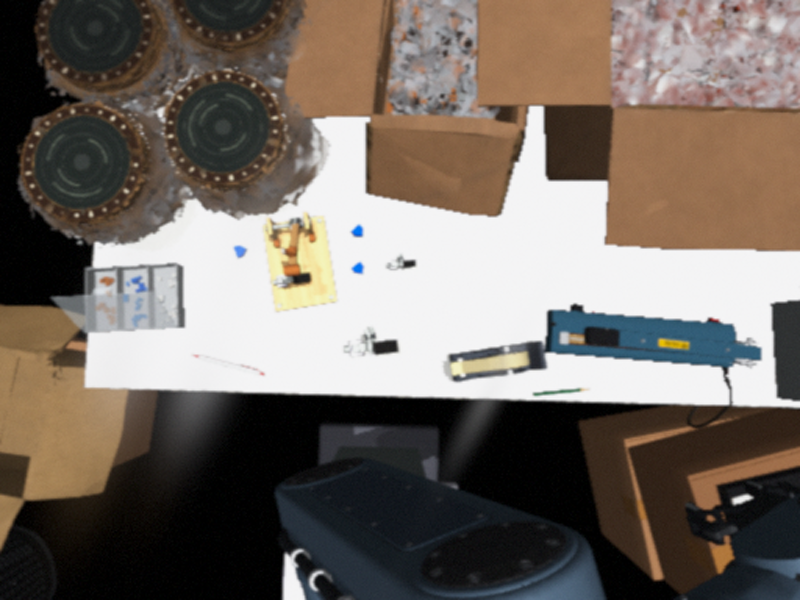

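View pics/side0.png

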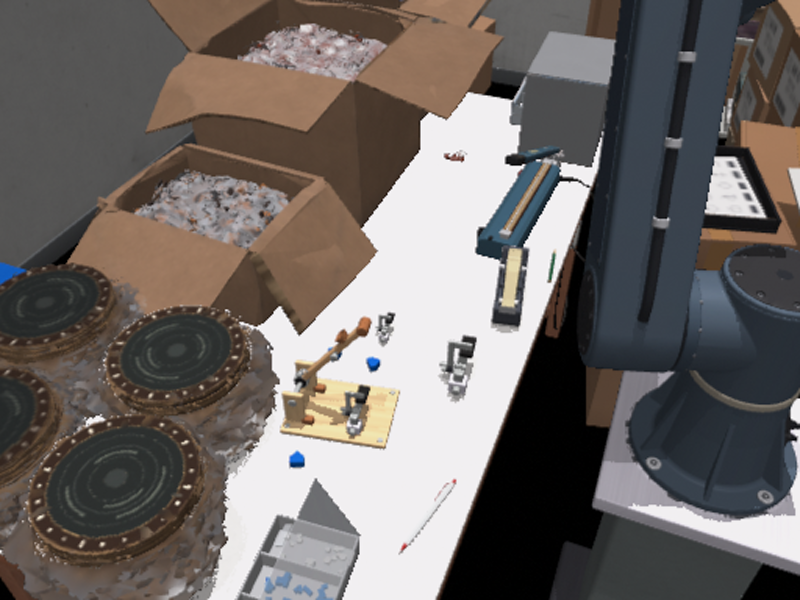

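Catapult is on the board at top (300,262). There are three catches: on the board at top (290,280), and loose ones at (375,345) and (402,263). The one meant is the one on the board, beside the arm. I'll fit the board and the arm and confirm with a crop.

Run:
```python
from h import *
a=dict(np.load('top.npz'));b=dict(np.load('side.npz'))
for n,i in(('top',a),('side',b)):
    P=cloud(i);hsv=cv2.cvtColor(i['pixels'],cv2.COLOR_RGB2HSV)
    c=np.array([.47,.12])
    near=(abs(P[...,0]-.45)<.2)&(abs(P[...,1]-.14)<.14)&(i['depth']>0)
    m=near&(hsv[...,1]>50)&(hsv[...,0]>12)&(hsv[...,0]<35)&(P[...,2]<.018)&(P[...,2]>-.006)
    q=P[m]; print(n,len(q),'z',np.median(q[:,2]))
    # largest component
    k,l,s,_=cv2.connectedComponentsWithStats(cv2.morphologyEx(m.astype('uint8'),cv2.MORPH_CLOSE,np.ones((7,7))))
    j=1+np.argmax(s[1:,4]); q=P[m&(l==j)]
    print(cv2.minAreaRect((q[:,:2]*1000).astype('float32')))
    g=near&(P[...,2]>.07)
    w=P[g]; 
    for lo in(.07,.09,.11,.13,.15,.17,.18,.19):
        t=w[(w[:,2]>lo)&(w[:,2]<lo+.02)]
        if len(t):print(lo,len(t),t.mean(0).round(4),t.min(0).round(3),t.max(0).round(3))
A=cv2.resize(a['pixels'][125:210,150:275],(500,340),interpolation=cv2.INTER_CUBIC)
B=cv2.resize(b['pixels'][195:300,170:265],(300,340),interpolation=cv2.INTER_CUBIC)
cv2.imwrite('pics/crop.png',np.hstack([A,B])[...,::-1])
```

```text
top 1514 z 0.00810306155573215
((559.9451293945312, 154.879150390625), (167.43252563476562, 117.04054260253906), 11.134410858154297)
0.07 171 [0.591 0.161 0.08 ] [0.392 0.008 0.07 ] [0.65  0.276 0.09 ]
0.09 34 [0.6104 0.185  0.1007] [0.585 0.142 0.091] [0.646 0.278 0.109]
0.11 136 [0.6336 0.2224 0.1214] [0.575 0.142 0.111] [0.65 0.28 0.13]
0.13 62 [0.6238 0.2301 0.1365] [0.557 0.14  0.131] [0.65  0.279 0.146]
0.15 50 [0.5552 0.1423 0.1613] [0.537 0.133 0.151] [0.565 0.155 0.17 ]
0.17 34 [0.5391 0.1388 0.1774] [0.514 0.124 0.17 ] [0.555 0.151 0.189]
0.18 79 [0.5226 0.136  0.1945] [0.513 0.123 0.181] [0.535 0.15  0.2  ]
0.19 72 [0.5223 0.1364 0.1957] [0.513 0.123 0.19 ] [0.532 0.15  0.2  ]
side 1862 z 0.007624170212543413
((560.532470703125, 155.46929931640625), (168.8922882080078, 121.41290283203125), 11.19668197631836)
0.07 267 [0.5728 0.1558 0.0798] [0.392 0.009 0.07 ] [0.65  0.279 0.09 ]
0.09 81 [0.6192 0.203  0.0984] [0.58  0.146 0.09 ] [0.65  0.277 0.11 ]
0.11 163 [0.6311 0.2287 0.1203] [0.559 0.143 0.11 ] [0.65 0.28 0.13]
0.13 121 [0.6045 0.2063 0.1375] [0.551 0.139 0.131] [0.65  0.279 0.149]
0.15 80 [0.552  0.1452 0.1615] [0.535 0.133 0.15 ] [0.567 0.155 0.17 ]
0.17 56 [0.5311 0.1443 0.1804] [0.514 0.122 0.17 ] [0.554 0.152 0.19 ]
0.18 97 [0.5225 0.1406 0.1919] [0.514 0.122 0.18 ] [0.536 0.152 0.2  ]
0.19 66 [0.5225 0.1387 0.1947] [0.514 0.123 0.19 ] [0.533 0.151 0.2  ]
```

View pics/crop.png

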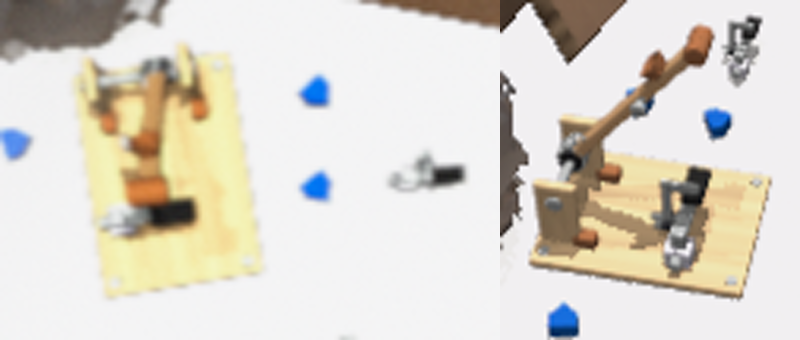

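The crop confirms it. The arm rises from the board's pivot at crop (155,70), with the grip at (147,190), and the catch meant stands on the board at (125–190,215). The loose catch at (430,175) is a look-alike. Now the approach over the grip.

```bash
cat >> h.py <<'E'
from scipy.spatial.transform import Rotation as Ro
A=np.radians(11.2); ex=np.array([np.cos(A),np.sin(A),0]); ey=np.array([-ex[1],ex[0],0]); ez=np.array([0,0,1.])
def quat(flip): return (Ro.from_euler('z',A+np.pi*flip)*Ro.from_matrix(np.diag([1.,-1,-1]))).as_quat()
def F(n=4):
    s=[]
    for _ in range(n): s.append(r.current_contact_force()); r.sleep(.01)
    f=np.mean(s,0); return np.array([f@ex,f@ey,f[2]])
E
python3 - <<'E'
from h import *
G=[]
for n in('top','side'):
    P=cloud(dict(np.load(n+'.npz'))); q=P[(abs(P[...,0]-.5225)<.02)&(abs(P[...,1]-.138)<.03)&(P[...,2]>.182)]
    print(n,len(q),'ex',np.percentile(q@ex,[3,50,97]).round(4),'ey',np.percentile(q@ey,[1,50,99]).round(4),'z',np.percentile(q[:,2],[50,97]).round(4))
for f in(0,1): print(f,r.inverse_kinematics([.523,.137,.191],quat(f)))
g=np.array([.5225,.138,.188])
qs=[(f,r.inverse_kinematics(g+[0,0,.06],quat(f))) for f in(0,1)]
f=min((x for x in qs if x[1] is not None),key=lambda x:abs(x[1][5]))[0]
print('flip',f); t=r.current_t()
r.move_to(g+[0,0,.06],quat(f)); print(r.current_t()-t,r.current_tool_pos(),r.current_opening())
print('F',F(),F()); t=r.current_t(); r.move_linear(g+[0,0,.058]); print('dt 2mm',r.current_t()-t)
i=grab('top'); cv2.imwrite('pics/t1.png',cv2.resize(i['pixels'][110:230,130:290,::-1],(640,480),interpolation=cv2.INTER_CUBIC))
E
```

```text
top 80 ex [0.5311 0.5384 0.5482] ey [0.02   0.0323 0.0454] z [0.1955 0.1998]
side 94 ex [0.5318 0.5395 0.5498] ey [0.0197 0.0383 0.0469] z [0.1929 0.1975]
0 [ 1.70079356e-01  4.07859007e-01  1.73759509e+00 -4.44089210e-16
  9.96138552e-01  1.54539881e+00]
1 [ 1.70079356e-01  4.07859007e-01  1.73759509e+00 -4.44089210e-16
  9.96138552e-01 -1.59619385e+00]
flip 0
2.5749999999999997 [0.52267542 0.13740226 0.24799767] 1.0000031768772155
F [ 0.07725292  0.08713147 -0.26546855] [ 0.03603596 -0.44795655 -0.37428732]
dt 2mm 0.25
```

```bash
cat >> h.py <<'E'
def W(x,y,z): return ex*x+ey*y+ez*z
def tcp():
    p=np.array(r.current_tool_pos()); return np.array([p@ex,p@ey,p[2]])
E
python3 - <<'E'
from h import *
x,y,z=.5395,.034,.188
r.move_linear(W(x,y,z+.003),vel=.08); b=F(10); print('bias',b)
r.set_gripper(0.25,squeeze=30); print(r.current_opening(),r.current_finger_force())
r.set_gripper(0.0,squeeze=30); print(r.current_opening(),r.current_finger_force(),F(8)-b,r.current_t())
np.save('bias.npy',b)
for k in range(1,7):
    r.move_linear(W(x,y-.001*k,z+.003)); f=F(8)-b; print(k,f.round(2),tcp().round(4))
    if f[1]>4: break
print(r.current_t())
E
```

```text
bias [-0.01355094 -0.33747453  0.14960702]
0.2990988244591952 34.03780281543732
0.29474816437367607 34.16215360164642 [-2.43930488 -0.82986459  3.64631603] 4.825
1 [-3.64 -0.33  5.42] [0.5395 0.033  0.1911]
2 [-3.52  0.72  5.02] [0.5394 0.0322 0.1911]
3 [-3.29  2.63  5.08] [0.5394 0.0315 0.191 ]
4 [-3.34  4.8   4.83] [0.5394 0.0308 0.191 ]
6.0917
```

Gripped (opening 25 mm). The -y stop, hub = 0, is felt at y≈0.0333. Now the draw along the arc.

```bash
cat > draw.py <<'E'
from h import *
import json
b=np.load('bias.npy'); px,pz=.6452,.055; y=.0343; R=.170
r.move_linear(W(.5395,y,.191))
def go(th,vel):
    global R
    a=.9-th; u=np.array([-np.cos(a),np.sin(a)])
    p=np.array([px,pz])+R*u
    r.move_linear(W(p[0],y,p[1]+.003),vel=vel)
    f=F(5)-b; fr=f[0]*u[0]+f[2]*u[1]; ft=f[0]*np.sin(a)+f[2]*np.cos(a)
    R+=np.clip(1e-4*fr,-5e-4,5e-4); return f,fr,ft
th=0
while th<.82:
    th+=.04; f,fr,ft=go(th,.06); print(round(th,3),f.round(1),'r %.1f t %.1f R %.4f'%(fr,ft,R))
    if abs(f[2])>14: raise SystemExit('abort')
base=[];L=[]
while th<1.05:
    th+=.0055; f,fr,ft=go(th,.03); e=ft-2.8*(th-.84)
    if len(base)<7: base.append(e)
    d=e-np.mean(base); L.append((round(th,4),round(ft,2),round(fr,1)))
    if len(base)==7 and d>2.5: print('PAD',d); break
    if ft>13: print('hard');break
print(L); print(f.round(2),tcp().round(4),r.current_t())
json.dump(dict(th=th,R=R,y=y,base=float(np.mean(base))),open('s.json','w'))
E
python3 draw.py
```

```text
0.04 [-0.6 -0.6  6.8] r 5.6 t 4.0 R 0.1705
0.08 [ 4.5 -0.5  1.6] r -1.9 t 4.4 R 0.1703
0.12 [ 4.1 -0.7  2.3] r -1.3 t 4.5 R 0.1702
0.16 [ 3.3 -0.9  3.3] r -0.2 t 4.7 R 0.1702
0.2 [ 2.5 -0.6  4. ] r 0.7 t 4.7 R 0.1702
0.24 [ 2.3 -0.5  4.1] r 0.7 t 4.7 R 0.1703
0.28 [ 2.5 -0.5  4.1] r 0.4 t 4.8 R 0.1703
0.32 [ 2.6 -0.6  4.7] r 0.4 t 5.3 R 0.1704
0.36 [ 1.9 -0.9  4.5] r 0.7 t 4.9 R 0.1704
0.4 [ 2.2 -0.6  5.1] r 0.5 t 5.5 R 0.1705
0.44 [ 2.4 -0.7  5.2] r 0.2 t 5.7 R 0.1705
0.48 [ 1.8 -0.8  5.3] r 0.5 t 5.6 R 0.1706
0.52 [ 1.3 -0.6  5.9] r 0.9 t 6.0 R 0.1707
0.56 [ 2.1 -0.8  5.8] r -0.0 t 6.2 R 0.1707
0.6 [ 1.3 -0.3  6.1] r 0.6 t 6.2 R 0.1707
0.64 [ 1.3 -0.6  6.3] r 0.4 t 6.4 R 0.1708
0.68 [ 1.  -0.7  6.2] r 0.4 t 6.3 R 0.1708
0.72 [ 0.5 -0.6  6.4] r 0.7 t 6.3 R 0.1709
0.76 [ 0.5 -0.5  7.1] r 0.5 t 7.1 R 0.1709
0.8 [ 0.3 -0.7  6.5] r 0.3 t 6.6 R 0.1709
0.84 [ 0.  -0.5  6.8] r 0.4 t 6.8 R 0.1710
PAD 4.130653639874562
[(0.8455, np.float64(7.44), np.float64(0.8)), (0.851, np.float64(6.97), np.float64(0.2)), (0.8565, np.float64(7.74), np.float64(0.9)), (0.862, np.float64(7.66), np.float64(0.5
[... 204 characters left out ...]
.37), np.float64(-0.0)), (0.895, np.float64(7.49), np.float64(0.4)), (0.9005, np.float64(7.39), np.float64(0.2)), (0.906, np.float64(8.0), np.float64(0.5)), (0.9115, np.float64(7.7), np.float64(-0.1)), (0.917, np.float64(7.21), np.float64(-0.1)), (0.9225, np.float64(7.54), np.float64(0.5)), (0.928, np.float64(7.58), np.float64(0.1)), (0.9335, np.float64(7.33), np.float64(-0.1)), (0.939, np.float64(7.54), np.float64(-0.2)), (0.9445, np.float64(7.86), np.float64(0.6)), (0.95, np.float64(7.47), np.float64(0.3)), (0.9555, np.float64(7.25), np.float64(-0.2)), (0.961, np.float64(9.6), np.float64(0.6)), (0.9665, np.float64(11.69), np.float64(1.0))]
[-1.82 -0.33 11.6 ] [0.4741 0.0343 0.0474] 19.5167
```

Pad found at th≈0.957, a clean stiffening. I'll back off slightly and slide sideways, watching fy.

```bash
cat > slide.py <<'E'
from h import *
import json,sys
b=np.load('bias.npy'); s=json.load(open('s.json')); x,_,z=tcp(); y=.0343; z+=.0007
r.move_linear(W(x,y,z),vel=.02); f=F(6)-b; print(f.round(2)); prev=None
for k in range(1,16):
    y=min(y+.0013,.0486); r.move_linear(W(x,y,z),vel=.015); f=F(6)-b; print('%.4f'%y,f.round(2),tcp().round(4))
    if k>3 and f[1]<prev-1.5 or f[1]<-6: print('STOP'); break
    prev=f[1]
    if y>=.0486: break
print(r.current_t())
i=grab('side'); cv2.imwrite('pics/s2.png',cv2.resize(i['pixels'][190:300,150:290,::-1],(700,550),interpolation=cv2.INTER_CUBIC))
E
python3 slide.py
```

```text
[-0.37 -0.63  7.12]
0.0356 [-0.37 -0.58  7.32] [0.474  0.0356 0.0487]
0.0369 [-0.14 -0.39  7.02] [0.474  0.0369 0.0487]
0.0382 [-0.45 -0.59  7.15] [0.4741 0.0382 0.0487]
0.0395 [-0.38 -0.9   7.53] [0.4741 0.0395 0.0487]
0.0408 [-0.31 -0.88  6.89] [0.4741 0.0408 0.0487]
0.0421 [-0.68 -1.19  7.64] [0.4741 0.0421 0.0487]
0.0434 [-0.1  -1.32  7.03] [0.4741 0.0434 0.0487]
0.0447 [-0.23 -0.95  7.03] [0.4741 0.0447 0.0487]
0.0460 [ 0.13 -1.29  7.44] [0.4741 0.046  0.0487]
0.0473 [ 0.18 -1.52  7.  ] [0.4741 0.0473 0.0487]
0.0486 [-0.46 -1.3   7.46] [0.4741 0.0486 0.0487]
23.1167
```

View pics/s2.png

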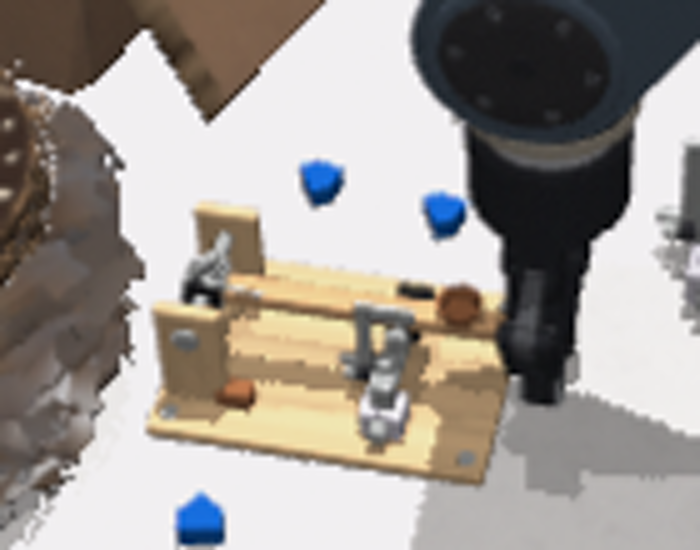

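The picture shows the arm lying drawn. The pin's head is at about (350,365), on the camera (+y) side of the hook at (380,310), and the hook is upright. The forces were smooth. Next I ease it up. Unloading should come after about 8 mm; if it comes after about 2.5 mm, the head is not past the hook.

Run:
```python
from h import *
b=np.load('bias.npy'); x,y,z=tcp(); y=.0486; z0=z
for k in range(1,18):
    z=z0+.0007*k; r.move_linear(W(x,y,z),vel=.015); f=F(6)-b; print('%.1f'%(.7*k),f.round(2))
    if f[2]<1: break
    if f[1]<-4: print('SIDE');break
print(r.current_t())
```

```text
0.7 [-0.17 -1.6   6.44]
1.4 [ 0.73 -2.33  5.93]
2.1 [ 1.   -2.    5.39]
2.8 [ 0.77 -1.8   5.2 ]
3.5 [ 1.16 -2.02  5.1 ]
4.2 [ 1.34 -2.1   4.25]
4.9 [ 1.57 -1.44  3.94]
5.6 [ 1.66 -2.18  3.74]
6.3 [ 1.68 -1.91  3.16]
7.0 [ 1.6  -1.76  2.47]
7.7 [ 1.82 -2.15  2.69]
8.4 [ 2.68 -2.03  0.84]
26.7667
```

Run:
```python
from h import *
b=np.load('bias.npy'); x,y,z=tcp(); y=.0486; z0=z
for k in range(1,5):
    z=z0+.0005*k; r.move_linear(W(x,y,z),vel=.015); f=F(8)-b; print('%.1f'%(8.4+.5*k),f.round(2))
    if f[2]<-.7: break
# ease back in y until the head bears on the hook
for k in range(1,6):
    r.move_linear(W(x,y-.0006*k,z),vel=.015); f=F(8)-b; print('y %.4f'%(y-.0006*k),f.round(2))
    if f[1]>-.3: break
print(r.current_t())
i=grab('side'); cv2.imwrite('pics/s3.png',cv2.resize(i['pixels'][235:285,185:265,::-1],(800,500),interpolation=cv2.INTER_CUBIC))
```

```text
8.9 [ 3.02 -1.92 -1.4 ]
y 0.0480 [ 3.39  1.05 -1.52]
27.4
```

View pics/s3.png

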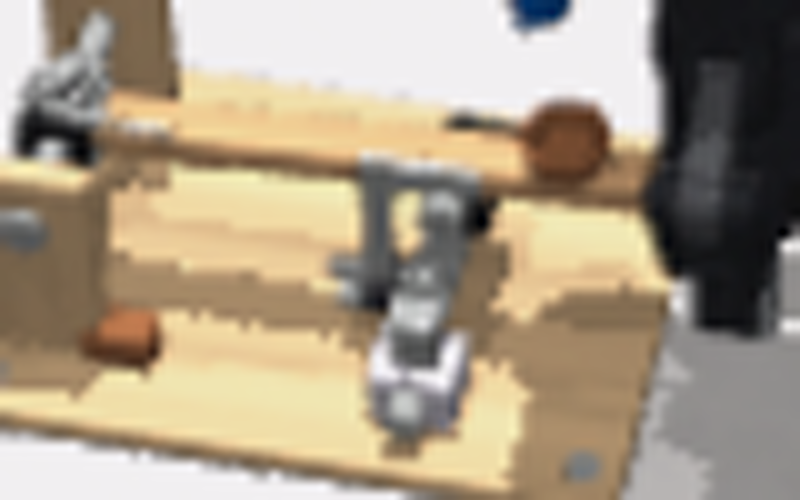

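The unloading at about 8.5 mm was stiff, so the shaft bears on the nose. The head is visible within the hook at about (440,205). Now a gentle release.

Run:
```python
from h import *
b=np.load('bias.npy'); x,y,z=tcp()
r.move_linear(W(x,y,z-.0003),vel=.01); print((F(8)-b).round(2))
for o in (.31,.34,.4,.6):
    r.set_gripper(o,squeeze=20); print(o,round(r.current_opening(),3),(F(5)-b).round(2),round(r.current_finger_force(),2))
x,y,z=tcp(); i=grab('side')
r.move_linear(W(x,y,z+.12),vel=.06); r.sleep(.3); print((F(5)-b).round(2),r.current_t())
i=grab('side'); cv2.imwrite('pics/s4.png',cv2.resize(i['pixels'][190:300,150:290,::-1],(700,550),interpolation=cv2.INTER_CUBIC))
```

```text
[2.73 1.29 0.14]
0.31 0.306 [-0.13  0.49  0.05] 0.18
0.34 0.341 [ 0.03  0.37 -0.16] 0.0
0.4 0.398 [-0.48  0.29 -0.39] 0.0
0.6 0.602 [ 0.12  0.4  -0.18] 0.0
[ 0.05  0.49 -0.55] 31.4417
```

View pics/s4.png

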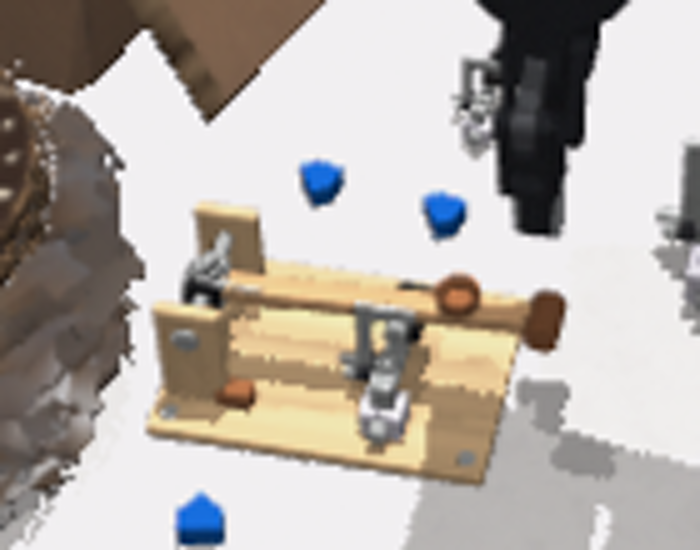

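The arm stays down under the hook, with the grip free at (545,320), the hook upright at (385,320) and the gripper clear.

```bash
python3 -c "
from h import *
print(r.hand_in(),r.current_t())"
```

```text
the job is handed in; nothing more can be done
the job is handed in; nothing more can be done
```

The catapult is cocked: the hook held the arm down after I let go, the gripper is clear of it, and the job was handed in at about 31 s; the hand-in call gave no verdict.

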